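# Make up two pastry orders on serving boards

### The arm

A 6-joint arm with a two-finger parallel gripper is mounted at the origin on a cart in front of the work surface, level with it; the furniture and walls round the work are solid. World frame = base frame: x ahead of the robot, y to its left, z up, the work surface at z = 0. Lengths are in m, angles in rad, forces in N, time in s.
With the tool pointing down it reaches from about 0.275 to 0.875 m from the base axis. Payload 12.5 kg.
Tool frame: the origin (TCP) lies between the finger pads; the fingertips stand 19 mm ahead of it and the grasp point (between the pads) is the TCP (env.tip_reach is the distance from the TCP to the fingertips, in m); z points along the fingers, y is the line along which they close (so a half turn about z gives the same grasp; the last joint's range is limited). The gripper opens to 85 mm and grips with 20 to 120 N. Pads are 22 mm wide; open, the fingers measure 114 mm over their backs; the gripper's body (76 mm by 85 mm) begins 54 mm behind the grasp point. The pads swing forward as they close: fully open they stand 13 mm farther back than shut.
Start: joints at [-1.253, 0.351, 1.652, -0, 1.139, -0.085], TCP at [0.216, -0.506, 0.25] pointing down, gripper open.
Joint ranges: [-2.75, 2.75], [-0.79, 2.1], [0.01, 2.65], [-1.57, 4.71], [0.07, 3.14], [-2.87, 2.87]. Speed limits (rad/s): [2.22, 2.22, 2.79, 3.14, 3.14, 3.14].

### API

Orientations are given as [roll, pitch, yaw] about the fixed x, y, z axes, in that order (R = Rz(yaw) Ry(pitch) Rx(roll)).
In Python, from workcell import env, vision gives the robot as it stands. The module is installed in compiled form; this text tells all that it offers. Calls block until the motion is done:
- env.move_pose(position, orientation): joint-space move of the TCP to a pose.
- env.move_linear(position, v=0.15, orientation=None): straight line of the TCP; orientation=None keeps the orientation; v is the mean speed in m/s.
- env.set_joints(angles): joint-space move.
- env.command_gripper(opening): finger opening in m; the grip force is fixed at half the most; returns when the fingers have stopped.
- env.hold(seconds).
- env.solve_ik(position, orientation): joint angles nearest the present ones, or None.
- env.observe(): the state.
- vision.get_image(name): name is "side" or "top"; returns the picture (420x560x3 uint8, red, green, blue); there is no depth.
- vision.camera_params(name): a dict with "intrinsics" (3x3 intrinsics, pixels), "extrinsics" (4x4, takes a point from world to camera coordinates). Camera axes: x right, y up, looking along -z (the intrinsics and any distortion apply to the point x, -y, -z); pixel columns grow to the right and rows downward; lengths in m; the calibration is good to about 2 mm. A picture is of the moment at which its call begins. camera_params takes no time and is no camera call.
A pose or a line that the arm cannot do raises env.PlanningError and nothing moves.
- env.close_job(): hands the job in; it is judged then, once.
Trained networks look in the newest picture that a camera, given by its name, has taken for a name from the list of things; names that differ only in an ending like _2 or _b are one class to them, and where a whole thing is asked for, a point or a joint stands for the part that bears it (a point fixed in the world has none). Each returns a list of dicts, best first, with "conf" (0 to 1); they miss things now and then, are a little off and sometimes report something else, mostly with a low value. They report only what shows in the picture. A call takes as long as a camera call. They do not tell look-alikes from the thing itself.
- vision.look_for(camera, thing): "xy" ([column, row] as shares, 0 to 1, of the picture: columns of its width, rows of its height, amid what is visible of it).
- vision.masks_of(camera, thing): "region" (420x560 bool, what is visible of it) and "xy" ([column, row] as shares, 0 to 1, of the picture: columns of its width, rows of its height, amid what is visible of it).
The state is a dict: "time": time; "joints": joint angles; "joint_vel": joint speeds; "joint_efforts": joint torques, N m; "tool_pos": TCP position; "orientation": TCP orientation; "force": force on the tool from outside, world axes, zero at the start; "ft_torque": the same for the moment, N m; "opening": finger opening in m; "grip_force": force on a finger pad.
Only numpy, scipy, OpenCV 4.12 (cv2) and the standard library are available. Lean on these libraries where they do the work, as an engineer would, in place of code of your own. Each camera call takes 0.05 s, during which the arm holds its last target. There are 200 camera calls.

### The job

Make up two orders on the wooden serving boards from the pastries on the marble slab: the board with the handle gets the croissant and one cookie, the plain board gets the strawberry cake slice and the other cookie. On each board the cookie lies flat in the middle of the round doily, and the croissant or slice lies right side up in the middle of the oblong paper with its length straight along the paper's length. Do not push the loaf cake or the bundt cake about.

Things in the scene. Friction and masses are not known exactly. Their poses are not given: they have to be found in the camera images.
- croissant: Butter croissant, 65 mm wide (x), 133 mm long (y), 49 mm high (z); starts flat on the marble slab (top 26 mm above the counter), length within 0.3 rad of world y. Take it across the middle (along its x), where it is about 45 to 64 mm wide. Origin: centre of its underside.
- cake_slice: Oblong strawberry cake slice, red on top, 68 mm wide (x, from -35 to +33 mm), 104 mm long (y); firm sides to 34 mm high, cream on top to 49 mm. Starts on the same slab, length within 0.3 rad of world y. Take it across its 68 mm width, along x. Origin: centre of its underside.
- cookie_a: Round chocolate chip cookie, 68 mm across, 14 mm thick, lying flat on the slab. Its rim is rounded, widest in the lower half: grip it low. One of two alike; either may go to either order. Origin: centre of its underside; z up.
- cookie_b: The other chocolate chip cookie, the same: 68 mm across, 14 mm thick, lying flat on the slab. Origin: centre of its underside; z up.
- handled_board: Light wooden serving board with a handle (34 mm wide, 75 mm long) at its +y end, pointing away from the robot. Fixed. On feet; top 26 mm above the counter. Origin: centre of underside (counter height); z up, x across (146 mm), y along (230 mm). Thin papers on top: oblong one (132 mm along x, 96 mm) centred at y = -60 mm, round doily (98 mm) centred at y = +60 mm, next to the handle.
- plain_board: Light wooden serving board without a handle, a plain rectangle. Fixed. On feet; top 26 mm above the counter. Origin: centre of underside (counter height); z up, x across (146 mm), y along (230 mm). Thin papers on top: oblong one (132 mm along x, 96 mm) centred at y = +60 mm, round doily (98 mm) centred at y = -60 mm.
- loaf_cake: Bystander: small loaf cake with pink icing on a gold card, 134 x 93 x 66 mm. It is not part of either order and stays where it is. Origin: centre of its underside.
- bundt_cake: Bystander: dark round cake with a pink swirl, 104 mm across, 84 mm high. It is not part of either order and stays where it is. Origin: centre of its underside.
Mind the look-alikes: they are no part of the job. Leave any red look-alike of the cookie_a alone. Leave any blue look-alike of the cake_slice alone.

How it is judged:
By the outcome, as a careful person would: the job done as asked, in the order asked, and still so for the second after the job is handed in, with the robot touching nothing.
It also fails if it takes over 99 s, if anything falls off the work surface, if the arm or the gripper's body presses on something with over 40 N, if the wrist force passes 120 N, or if a joint passes its speed limit or range.

## Working session

There is one attempt and no reset: what is moved stays moved. The work goes in short steps, each a Python script; the robot and the scene stay as the last script left them, time stands still between calls to the robot, and variables do not carry over. Pictures are saved under pics/ and viewed, at most 14 in all, crops included, and the job is handed in when it is done.

```bash
mkdir -p pics; ls; python3 - <<'E'
from workcell import env, vision
import cv2,numpy as np
for n in ("top","side"):
    im=vision.get_image(n); cv2.imwrite(f"pics/{n}0.png",im[:,:,::-1])
    p=vision.camera_params(n); print(n,{k:np.round(v,4).tolist() if not isinstance(v,str) else v for k,v in p.items()})
    for t in ["croissant","cake_slice","cookie_a","handled_board","plain_board","loaf_cake","bundt_cake"]:
        print(t,[(np.round(np.array(d["xy"])*[560,420],1).tolist(),round(d["conf"],2),int(d["region"].sum())) for d in vision.masks_of(n,t)])
print(env.observe())
E
```

```text
pics
top {'intrinsics': [[435.373, 0.0, 284.6577], [0.0, 435.373, 209.1832], [0.0, 0.0, 1.0]], 'extrinsics': [[0.0013, -1.0, 0.0097, -0.1945], [0.9946, 0.0023, 0.104, -0.5657], [-0.104, 0.0095, 0.9945, -1.4925], [0.0, 0.0, 0.0, 1.0]]}
croissant [([298.3, 245.8], 0.93, 596), ([325.2, 170.0], 0.55, 664)]
cake_slice [([431.6, 255.5], 0.94, 609)]
cookie_a [([338.0, 208.6], 0.76, 302), ([391.5, 231.6], 0.69, 255), ([349.8, 249.6], 0.58, 320)]
handled_board [([187.6, 191.8], 0.65, 2940)]
plain_board [([248.6, 204.7], 0.8, 2655)]
loaf_cake [([135.8, 184.9], 0.9, 846)]
bundt_cake [([323.6, 171.6], 0.76, 700), ([245.9, 205.8], 0.71, 2680)]
side {'intrinsics': [[428.7713, 0.0, 276.3455], [0.0, 428.7713, 209.3183], [0.0, 0.0, 1.0]], 'extrinsics': [[-0.0722, 0.9972, 0.0176, 0.2101], [-0.7931, -0.0681, 0.6052, 0.3977], [0.6048, 0.0298, 0.7959, -1.8735], [0.0, 0.0, 0.0, 1.0]]}
croissant [([258.4, 184.5], 0.78, 462)]
cake_slice [([136.5, 174.1], 0.81, 528), ([247.9, 219.1], 0.65, 626)]
cookie_a [([211.1, 181.0], 0.76, 195), ([212.5, 212.5], 0.76, 251), ([171.0, 193.4], 0.56, 212)]
handled_board [([
[... 159 characters left out ...]
 243.2], 0.38, 2649)]
{'time': 0.8, 'joints': array([-1.25261409e+00,  3.50688772e-01,  1.65182644e+00, -1.23439873e-05,
        1.13907584e+00, -8.45666812e-02]), 'joint_vel': array([-0.00045163,  0.00103604,  0.00028514, -0.00031864,  0.00147091,
       -0.00018882]), 'joint_efforts': array([ 1.58392235e-03, -5.05993116e+01, -2.91636086e+01, -1.09469136e-04,
        6.15393656e-04,  2.07542791e-05]), 'tool_pos': array([ 0.21560324, -0.5059572 ,  0.25028565]), 'orientation': array([3.14159200e+00, 1.13066030e-05, 4.02754079e-01]), 'force': array([0.56831121, 0.05805833, 0.18369294]), 'ft_torque': array([0.00622504, 0.04753346, 0.00299504]), 'grip_force': 0.0, 'opening': 0.08583657691905676}
```

```bash
python3 -c "
import cv2
a=cv2.imread('pics/top0.png')[120:300,90:490]; cv2.imwrite('pics/top0c.png',cv2.resize(a,None,fx=2,fy=2,interpolation=cv2.INTER_CUBIC))
a=cv2.imread('pics/side0.png')[120:330,80:480]; cv2.imwrite('pics/side0c.png',cv2.resize(a,None,fx=2,fy=2,interpolation=cv2.INTER_CUBIC))"
```

```text
(no output)
```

View pics/top0c.png

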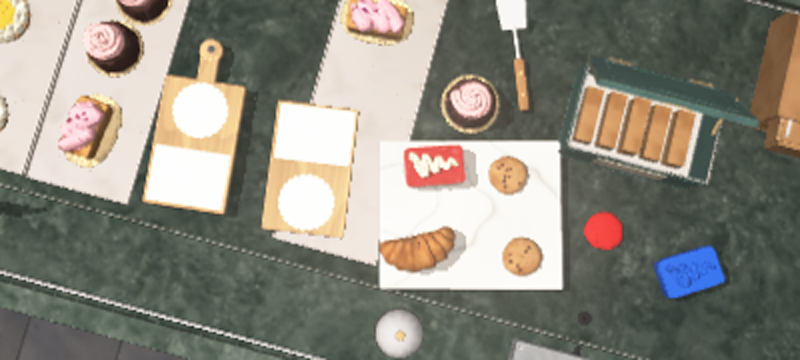

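View pics/side0c.png

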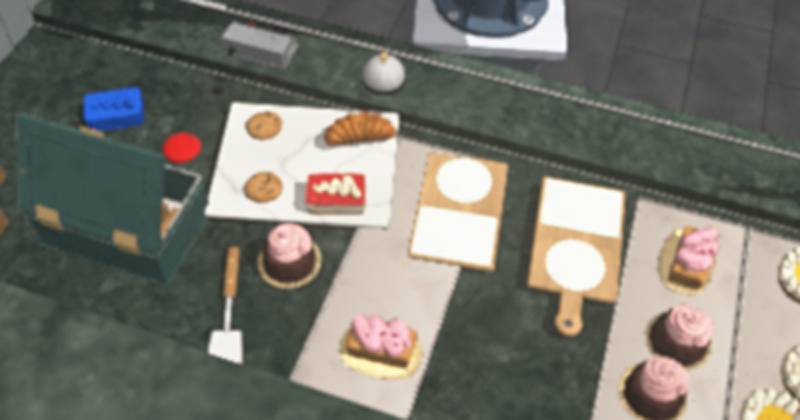

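The top view shows the croissant at (298,246), slice (307,202), cookies (344,207) and (350,249). The boards are at (187,191) and (246,205), and the red and blue look-alikes at (391,235) and (432,256). The side view agrees. Next I'll measure from masks and both views.

```bash
cat > h.py <<'E'
import cv2,numpy as np
from scipy.optimize import least_squares
from workcell import env, vision
P={n:vision.camera_params(n) for n in("top","side")}
def proj(n,X):
    X=np.atleast_2d(X);E=np.array(P[n]["extrinsics"]);c=X@E[:3,:3].T+E[:3,3]
    c=c*[1,-1,-1];u=c@np.array(P[n]["intrinsics"]).T
    return u[:,:2]/u[:,2:]
def tri(a,b):
    r=least_squares(lambda X:np.r_[proj("top",X)[0]-a,proj("side",X)[0]-b],[.5,0,.03],x_scale=.1)
    return r.x,np.abs(r.fun).max()
def cen(m):
    ys,xs=np.nonzero(m);return np.array([xs.mean(),ys.mean()])
E
cat > m.py <<'E'
from h import *
im={n:vision.get_image(n) for n in P}
px={"top":dict(croissant=(298,246),cake_slice=(307,203),cookie_a=(344,207),cookie_b=(350,249)),
    "side":dict(croissant=(259,185),cake_slice=(248,216),cookie_a=(211,213),cookie_b=(212,182))}
M={}
for n in P:
    hsv=cv2.cvtColor(im[n],cv2.COLOR_RGB2HSV)
    for t,c in px[n].items():
        # grabcut: seed from saturated colour near the expected place
        h,w=im[n].shape[:2];g=np.full((h,w),cv2.GC_BGD,np.uint8)
        r=28 if t in("croissant","cake_slice") else 17
        sub=(slice(c[1]-r,c[1]+r),slice(c[0]-r,c[0]+r))
        g[sub]=cv2.GC_PR_BGD; s=hsv[...,1]; g[sub][s[sub]>70]=cv2.GC_PR_FGD
        val=(s>75)&(hsv[...,0]<30)|(s>90)&(hsv[...,0]>165)
        m=np.zeros((h,w),np.uint8);m[sub]=val[sub]
        k,l,st,_=cv2.connectedComponentsWithStats(m)
        m=l==1+np.argmax(st[1:,4])
        cs,_=cv2.findContours(m.astype(np.uint8),cv2.RETR_EXTERNAL,cv2.CHAIN_APPROX_NONE)
        f=np.zeros((h,w),np.uint8);cv2.drawContours(f,cs,-1,1,-1);M[n,t]=f>0
    # white papers
    white=((hsv[...,1]<40)&(hsv[...,2]>225)).astype(np.uint8)
    pp={"top":dict(hd=(190,175),hp=(184,209),pd=(243,221),pp=(247,187)),"side":dict(hd=(367,252),hp=(371,223),pd=(312,210),pp=(307,236))}[n]
    k,l=cv2.connectedComponents(white,connectivity=4)
    for t,c in pp.items(): M[n,t]=l==l[c[1],c[0]]
np.savez("masks.npz",**{a+"_"+b:v for (a,b),v in M.items()})
for t in ["hd","hp","pd","pp","croissant","cake_slice","cookie_a","cookie_b"]:
    X,e=tri(cen(M["top",t]),cen(M["side",t]));print(t,np.round(X,4),round(e,2),M["top",t].sum(),M["side",t].sum())
out=[]
for n in P:
    o=cv2.resize(im[n],None,fx=5,fy=5,interpolation=cv2.INTER_CUBIC)
    for v in [M[n,t] for t in M and ["hd","hp","pd","pp","croissant","cake_slice","cookie_a","cookie_b"]]:
        cs,_=cv2.findContours(cv2.resize(v.astype(np.uint8),None,fx=5,fy=5,interpolation=0),cv2.RETR_EXTERNAL,cv2.CHAIN_APPROX_NONE)
        cv2.drawContours(o,cs,-1,(0,255,255),1)
    r0,c0,={"top":(180,274),"side":(160,190)}[n]
    w=92 if n=="top" else 92
    out.append(o[r0*5:(r0+90)*5,c0*5:(c0+w)*5])
    cv2.imwrite(f"pics/full_{n}.png",o[:,:,::-1])
cv2.imwrite("pics/seg.png",cv2.resize(np.hstack(out),(800,391),interpolation=cv2.INTER_AREA)[:,:,::-1])
E
python3 m.py
```

```text
hd [0.6886 0.1427 0.0255] 0.09 594 572
hp [0.5694 0.1611 0.0243] 0.13 1062 864
pd [ 0.526  -0.0462  0.0244] 0.11 605 463
pp [ 0.6453 -0.06    0.0239] 0.12 1037 934
croissant [ 0.4421 -0.2421  0.0487] 0.13 548 422
cake_slice [ 0.5869 -0.2693  0.0519] 0.08 577 472
cookie_a [ 0.5741 -0.4001  0.028 ] 0.09 273 217
cookie_b [ 0.4314 -0.4226  0.0285] 0.14 285 185
```

View pics/seg.png

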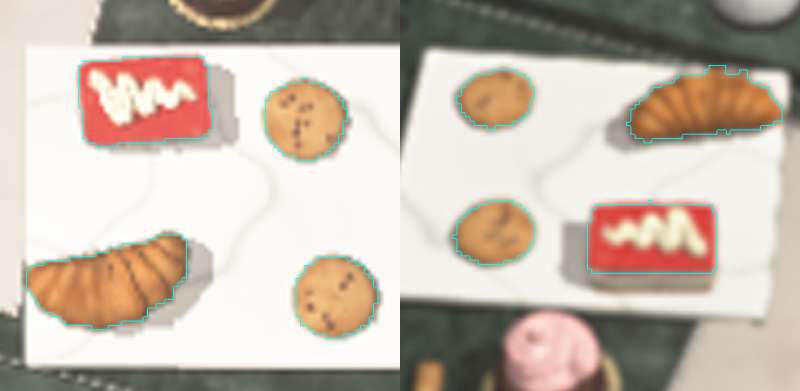

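Segmentation is clean: the contours hug all four pastries. The paper pairs triangulate 120 mm apart at z of about 24.5 mm, which matches the text with a bias of about −1.5 mm. Next come yaws and shapes on the right planes, then a probe of the slab for height.

```bash
cat > fit.py <<'E'
from h import *
Z=np.load("masks.npz")
def back(n,uv,z):
    E=np.array(P[n]["extrinsics"]);K=np.array(P[n]["intrinsics"]);uv=np.atleast_2d(uv)
    d=np.c_[uv,np.ones(len(uv))]@np.linalg.inv(K).T*[1,-1,-1]
    d=d@E[:3,:3];c=-E[:3,:3].T@E[:3,3];return (c+d*((z-c[2])/d[:,2:]))[:,:2]
for n,t,z in [("top","cake_slice",.058),("side","cake_slice",.058),("top","croissant",.045),("top","hp",.0245),("top","pp",.0245),("side","hp",.0245),("side","pp",.0245),("top","cookie_a",.031),("top","cookie_b",.031),("side","cookie_a",.031),("side","cookie_b",.031)]:
    m=Z[n+"_"+t];ys,xs=np.nonzero(m)
    w=back(n,np.c_[xs,ys],z)
    corners=back(n,np.concatenate([np.c_[xs+a,ys+b] for a in(-.5,.5) for b in(-.5,.5)]),z)
    (c),(s),a=cv2.minAreaRect((corners*1000).astype(np.float32))
    C=np.cov(w.T);ev,V=np.linalg.eigh(C);v=V[:,1]*np.sign(V[1,1])
    print(n,t,"rect",np.round(c,1),np.round(s,1),round(a,1),"| centroid",np.round(w.mean(0)*1e3,1),"pca len-axis from +y (rad, ccw)",round(np.arctan2(-v[0],v[1]),3), "12std-size",np.round(np.sqrt(12*ev)*1e3,1))
# croissant sections
m=Z["top_croissant"];ys,xs=np.nonzero(m);w=back("top",np.c_[xs,ys],.045)
for yaw in (-.1,-.15,-.2,-.25):
    R=np.array([[np.cos(yaw),-np.sin(yaw)],[np.sin(yaw),np.cos(yaw)]]);q=w@R
    lo,hi=q.min(0),q.max(0);mid=(lo+hi)/2;s=q[abs(q[:,1]-mid[1])<.011]
    print(yaw,"size",(hi-lo+.0033)*1e3,"bbox c",R@mid,"section",s.min(0)[0]-mid[0],s.max(0)[0]-mid[0])
for a,b in(("hp","hd"),("pd","pp")):
    A,B=[tri(cen(Z["top_"+t]),cen(Z["side_"+t]))[0] for t in(a,b)];d=B-A
    print(a,b,"yaw of board",np.arctan2(-d[0],d[1]), "x-axis dir rel +y..")
o=env.solve_ik([.505,-.335,.1],[np.pi,0,0]);print(o,env.tip_reach)
E
python3 fit.py
```

```text
top cake_slice rect [ 586.6 -269.5] [ 72.1 106.3] 5.2 | centroid [ 586.3 -269.2] pca len-axis from +y (rad, ccw) 0.058 12std-size [ 67.1 101.5]
side cake_slice rect [ 588.6 -269.1] [ 73.1 104.3] 4.9 | centroid [ 591.2 -268.3] pca len-axis from +y (rad, ccw) 0.079 12std-size [ 68.  101.4]
top croissant rect [ 438.9 -243.6] [ 64.9 133.4] 13.1 | centroid [ 442.3 -242.7] pca len-axis from +y (rad, ccw) 0.231 12std-size [ 55.4 116.9]
top hp rect [569.6 160.5] [137.9 101.7] 81.3 | centroid [569.4 160.6] pca len-axis from +y (rad, ccw) -0.14 12std-size [ 98.  133.6]
top pp rect [645.4 -60.4] [136.8 101.8] 83.4 | centroid [645.2 -60.4] pca len-axis from +y (rad, ccw) -0.107 12std-size [ 98. 133.]
side hp rect [568.1 161.1] [137.4 103.5] 81.5 | centroid [569.2 161.5] pca len-axis from +y (rad, ccw) -0.145 12std-size [ 98.1 133.3]
side pp rect [644.3 -59.8] [137.3 102.6] 83.2 | centroid [645.3 -59.6] pca len-axis from +y (rad, ccw) -0.113 12std-size [ 98.  133.3]
top cookie_a rect [ 574.2 -401.5] [66.7 67.1] 89.4 | centroid [ 573.8 -400. ] pca len-axis from +y (rad, ccw) 0.193 12std-size [56.3
[... 431 characters left out ...]
ze [ 81.89192119 126.8078318 ] bbox c [ 0.44518322 -0.23901483] section -0.03929596059476809 0.02412087546568631
-0.15 size [ 84.86706373 126.19691039] bbox c [ 0.44643482 -0.23898772] section -0.04078353186563771 0.02720026498505934
-0.2 size [ 88.40877732 125.2788107 ] bbox c [ 0.44730533 -0.23900917] section -0.041783942433419596 0.026824154974749215
-0.25 size [ 92.00939777 124.05582752] bbox c [ 0.44803776 -0.23908381] section -0.042544097664606206 0.02651681578792031
hp hd yaw of board -1.7242493828024124 x-axis dir rel +y..
pd pp yaw of board -1.6855909350010236 x-axis dir rel +y..
[-6.62520984e-01  6.32876741e-01  1.61408814e+00 -4.44089210e-16
  8.94627776e-01  9.08275343e-01] 0.019
```

```bash
cat >> h.py <<'E'
def back(n,uv,z):
    E=np.array(P[n]["extrinsics"]);K=np.array(P[n]["intrinsics"]);uv=np.atleast_2d(uv)
    d=np.c_[uv,np.ones(len(uv))]@np.linalg.inv(K).T*[1,-1,-1]
    d=d@E[:3,:3];c=-E[:3,:3].T@E[:3,3];return (c+d*((z-c[2])/d[:,2:]))[:,:2]
def probe(z0,zmin,step=.0007,f=4):
    """step down from z0 until the tool is pushed up; returns TCP height of contact"""
    o=env.observe();p=np.array(o["tool_pos"]);b=o["force"][2];z=z0
    while z>zmin:
        env.move_linear([p[0],p[1],z],v=.02);o=env.observe()
        if abs(o["force"][2]-b)>f: return o["tool_pos"][2],o["force"][2]-b
        z-=step
    return None
E
python3 - <<'E'
from h import *
m=np.load("masks.npz")["top_croissant"];ys,xs=np.nonzero(m);w=back("top",np.c_[xs,ys],.045)
yaw=.23;R=np.array([[np.cos(yaw),-np.sin(yaw)],[np.sin(yaw),np.cos(yaw)]]);q=w@R
c=np.array([.4389,-.2436])@R
for y in(-.02,-.01,0,.01,.02):
    s=q[abs(q[:,1]-c[1]-y)<.004];print(y,s.min(0)[0]-c[0]-.0017,s.max(0)[0]-c[0]+.0017)
env.command_gripper(.068)
env.move_pose([.513,-.335,.09],[np.pi,0,0]);env.move_linear([.513,-.335,.052],v=.1)
print(env.observe()["opening"],env.observe()["time"])
print(probe(.050,.026));print(env.observe()["time"])
env.move_linear([.513,-.335,.09],v=.1)
print(env.observe()["time"],env.observe()["opening"])
E
```

```text
-0.02 -0.03166413870967535 0.031523507210791744
-0.01 -0.030886106026659886 0.030515851964951178
0 -0.031094027455079908 0.028729413306553396
0.01 -0.032079347760774445 0.027723203150366492
0.02 -0.030524313172595872 0.0300606484954253
0.06802027735151049 3.1667
(np.float64(0.03792098999238084), np.float64(4.578852380575636))
7.9167
8.5917 0.0679871699598051
```

Touching the slab puts the fingertips 12 mm ahead of the TCP at 68 mm opening, so the slab top is at about 26 mm as stated. Croissant next.

```bash
cat >> h.py <<'E'
H=.17
def pp(src,phi,zg,dst,phid,zp,open_=.085,rel=.085):
    """pick at src with closing line at angle phi from world x, place at dst with phid"""
    o=lambda f:[np.pi,0,np.pi/2+f]
    env.command_gripper(open_)
    env.move_pose([*src,H],o(phi));env.move_linear([*src,zg+.02],v=.3);env.move_linear([*src,zg],v=.08)
    env.command_gripper(.03);s=env.observe();print("grip",s["opening"],s["grip_force"],s["time"])
    if s["opening"]<.035: raise SystemExit("missed")
    env.move_linear([*src,zg+.03],v=.1);env.move_linear([*src,H],v=.25)
    s=env.observe();print("lift",s["opening"],s["grip_force"],s["force"])
    env.move_pose([*dst,H],o(phid));env.move_linear([*dst,zp+.025],v=.25);env.move_linear([*dst,zp],v=.05)
    s=env.observe();print("down",s["force"],s["opening"])
    env.command_gripper(rel);env.move_linear([*dst,zp+.03],v=.12);env.move_linear([*dst,H],v=.3)
    print("t",env.observe()["time"])
E
python3 - <<'E'
from h import *
x=lambda f:np.array([np.cos(f),np.sin(f)])*.0012
pp(np.array([.4389,-.2436])-x(.23),.23,.045,np.array([.5694,.161])-x(-.15),-.15,.0455)
E
```

```text
grip 0.06248594625121869 63.414629702456295 11.7
lift 0.06277301972866686 65.48021583817899 [ 0.03160665  0.52825586 -1.45730639]
down [-5.44229558 -1.15345631 13.00469174] 0.06226731668020389
t 16.675
```

```bash
python3 - <<'E'
from h import *
pp([.5873,-.2693],.078,.041,[.6453,-.060],-.113,.042)
pp([.5745,-.3999],0,.0395,[.6886,.1427],-.15,.0405)
E
```

```text
grip 0.06734160894903976 67.66616463661194 19.6917
lift 0.06712807731121893 67.22133994102478 [ 0.23167588 -0.4223874  -1.44727129]
down [ 0.99213689 -0.39969154 -0.23088021] 0.06727884410093163
t 23.975
grip 0.06194858103788386 64.94202575355303 26.7667
lift 0.06192358081710728 65.33959475287702 [ 0.1908547  -0.08149252 -2.05894003]
down [-4.64268869 -0.84228289  8.92284798] 0.062246329815842244
t 32.225
```

```bash
python3 - <<'E'
from h import *
pp([.432,-.4224],0,.0405,[.526,-.0462],-.113,.0425)
env.move_pose([.4,-.35,.3],[np.pi,0,np.pi/2])
o=[]
for n,(r,c) in {"top":(150,150),"side":(165,260)}.items():
    im=vision.get_image(n);cv2.imwrite(f"pics/{n}1.png",im[:,:,::-1])
    o.append(cv2.resize(im[r:r+120,c:c+140],None,fx=2.85,fy=2.85,interpolation=cv2.INTER_CUBIC))
cv2.imwrite("pics/res1.png",np.hstack(o)[:,:,::-1])
E
```

```text
grip 0.062410706548556794 62.37827278905456 35.925
lift 0.06246283523377816 63.85057109160698 [ 0.23101736 -0.09647346 -0.96192103]
down [ 1.03909661 -0.22369175 -0.26148096] 0.06241539965645419
t 40.8083
```

View pics/res1.png

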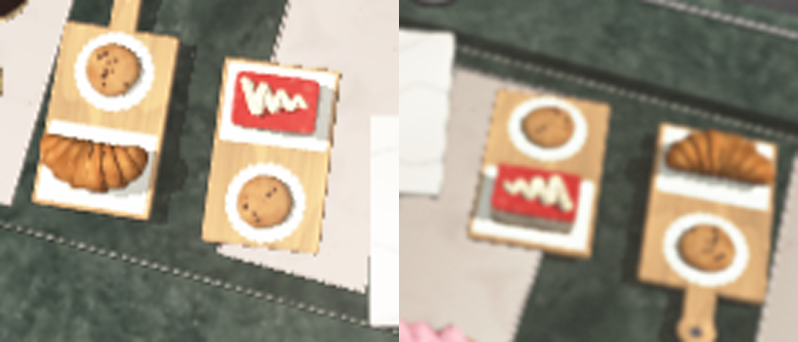

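Everything is on its board. The croissant looks a few mm off on its paper and maybe slightly turned, so I'll measure all four.

```bash
cat > chk.py <<'E'
from h import *
import sys
T=dict(croissant=([.5694,.161],-.15,.048),slice=([.6453,-.060],-.113,.058),c_h=([.6886,.1427],None,.031),c_p=([.526,-.0462],None,.031))
rows=[]
for t,(g,f,z) in T.items():
    ms=[]
    for n in P:
        im=cv2.imread(f"pics/{n}{sys.argv[1]}.png");hsv=cv2.cvtColor(im,cv2.COLOR_BGR2HSV);h,s,v=cv2.split(hsv)
        u=proj(n,[*g,z])[0].astype(int);r=28 if f else 16
        m=(((h<4)|(h>172))&(s>110)) if t=="slice" else ((h<22)&(s>118))
        k=np.zeros(m.shape,np.uint8);k[u[1]-r:u[1]+r,u[0]-r:u[0]+r]=m[u[1]-r:u[1]+r,u[0]-r:u[0]+r]
        _,l,st,_=cv2.connectedComponentsWithStats(k,connectivity=4);m=(l==1+np.argmax(st[1:,4])).astype(np.uint8)
        cs,_=cv2.findContours(m,cv2.RETR_EXTERNAL,cv2.CHAIN_APPROX_NONE);cv2.drawContours(m,cs,-1,1,-1)
        ys,xs=np.nonzero(m);ms.append(cen(m))
        co=back(n,np.concatenate([np.c_[xs+a,ys+b] for a in(-.5,.5) for b in(-.5,.5)]),z)
        c,sz,a=cv2.minAreaRect((co*1000).astype(np.float32))
        w=back(n,np.c_[xs,ys],z);ev,V=np.linalg.eigh(np.cov(w.T));q=V[:,1]*np.sign(V[1,1])
        print(t,n,"rect",np.round(c,1),np.round(sz,1),round(a,1),"pca",round(np.arctan2(-q[0],q[1]),3))
        o=cv2.resize(im,None,fx=6,fy=6,interpolation=cv2.INTER_CUBIC)
        cs,_=cv2.findContours(cv2.resize(m,None,fx=6,fy=6,interpolation=0),0,1);cv2.drawContours(o,cs,-1,(255,255,0),1)
        if t=="croissant": rows.append(o[(u[1]-30)*6:(u[1]+30)*6,(u[0]-32)*6:(u[0]+32)*6])
    print("   tri",np.round(tri(*ms)[0]*1e3,1),"goal",np.array(g)*1e3,f)
cv2.imwrite(f"pics/chk{sys.argv[1]}.png",np.hstack(rows))
E
python3 chk.py 1
```

```text
croissant top rect [569.1 162.7] [134.5  62.4] 80.3 pca -0.17
croissant side rect [563.8 165.5] [131.6  73.1] 81.6 pca -0.149
   tri [572.3 162.7  51.8] goal [569.4 161. ] -0.15
slice top rect [645.1 -60.1] [104.3  70.5] 83.8 pca -0.12
slice side rect [648.2 -60.4] [101.8  68.2] 83.5 pca -0.602
   tri [646.9 -65.7  46.8] goal [645.3 -60. ] -0.113
c_h top rect [689.8 141.6] [60.7 63.6] 0.2 pca 0.314
c_h side rect [690.6 143.1] [59.9 60.6] 87.5 pca 0.348
   tri [690.4 143.3  30.5] goal [688.6 142.7] None
c_p top rect [526.1 -46.7] [63.  62.7] 0.8 pca -0.14
c_p side rect [527.2 -45.3] [58.4 61.7] 4.9 pca 0.446
   tri [526.8 -45.6  29.9] goal [526.  -46.2] None
```

View pics/chk1.png

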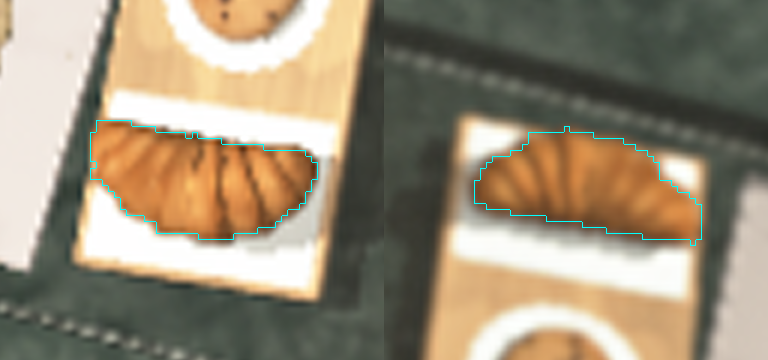

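All four are within about 2 mm and 0.02 rad of their targets, right side up, and the arm is clear of everything. Handing in.

```bash
python3 -c "
from workcell import env
print(env.close_job())"
```

```text
the job is handed in; nothing more can be done
None
```

I made up both orders and handed the job in at about 42 s: on the final camera check, the croissant, slice and both cookies were within about 2 mm and 1° of where they should be; the loaf cake, bundt cake and look-alikes were never approached.

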